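# Load culture dishes into a stage-top incubation chamber and shut its lid

## Task

Load the incubation chamber on the bench: lower the two open culture dishes that stand on the bench, one at a time and upright, into the empty pockets that fit them (small dish in the small pocket, large dish in the large one), letting each drop only the last few millimetres so that it lies flat on the pocket floor; the dish already in the chamber stays in its pocket. Then swing the hinged lid over and press it fully shut until its catch snaps home. Leave the other things on the bench where they are.

Things in the scene. Friction and masses are not known exactly. Their poses are not given: they have to be found in the camera images.
- chamber: stage-top incubation chamber, an aluminium tray fixed to the bench: 112 (x) by 236 (y) by 22 mm high, rear connector 12 mm farther. Origin at bench level under the middle of its row of three pockets; it reaches 48 mm to -x (front) and 64 mm to +x (back, lid hinge) of it; y along the row. Its top is flat, level with the pocket plates
- lid (a joint): hinge angle of the lid (clear window in a black frame, 104 mm from hinge to front edge, 226 mm along y, 14 mm thick). 0 = fully shut, catch engaged; grows as it opens; pi/2 = upright; starts open, leaning back. Stays where left (1 N at the front edge moves it). A sprung ball catch at mid-front resists from about 0.07 to 0.03 rad and takes some 4 N down on the lip to snap home
- lid_hinge (a point): middle of the lid's hinge axis, 58 mm behind (+x) the chamber's origin and 22 mm above the bench; the axis runs along the chamber's y
- lid_lip (a point): top of the lip, a tab 50 mm wide (along y), standing 17 mm out from the middle of the lid's front edge; 112 mm from the hinge axis and, with the lid shut, 13.5 mm above it
- pocket_small_1: square steel plate, 70 x 70 x 12 mm, set in the chamber flush with its top, with a round pocket 44 mm across and 5 mm deep, with a 2 mm chamfer; EMPTY at the start. Origin under the plate's centre, 10 mm above the bench
- pocket_small_1_floor (a point): centre of that pocket's floor, 17 mm above the bench; z up
- pocket_small_2: another plate just like pocket_small_1, whose pocket already holds dish_b. The three plates stand in any order in the row, 71 mm apart
- pocket_small_2_floor (a point): centre of that pocket's floor, 17 mm above the bench; z up
- pocket_large: plate of the same outer size with a round pocket 60 mm across and 6 mm deep, 2 mm chamfer; EMPTY at the start
- pocket_large_floor (a point): centre of that pocket's floor, 16 mm above the bench; z up
- dish_a: small cream culture dish, open, 39 mm across and 9 mm tall, on the bench to the left of the chamber; origin at the centre of its underside
- dish_b: culture dish like dish_a, already in its pocket in the chamber
- dish_c: larger cream culture dish, open, 55 mm across and 11 mm tall, on the bench to the left of the chamber; origin at the centre of its underside
- joystick_front (a point): obstacle, fixed: foremost point of a cream joystick post behind the dishes, which stands 195 mm tall, fills 0.08 m from here to +x and from 50 mm to the right to 30 mm to the left (y) of this point. Carry things past in front of it or above it
- microscope_foot (a point): obstacle, fixed: nearest right corner of the microscope's flat foot, 70 mm above the bench; the foot lies to the left (+y) and behind (+x) of it. The microscope's eyepieces overhang it: they begin 20 mm to the left, 320 mm higher and as far forward as x = 0.40. Swing the arm past them folded back
- lens_can: bystander, leave it alone: black screw can, upright, 37 mm across, 45 mm tall; origin at the centre of its underside
- dust_cap: bystander, leave it alone: flat black cap, 44 mm across, 12 mm tall; origin at the centre of its underside
- oil_bottle: bystander, leave it alone: small bottle with black cap, 38 mm across, 84 mm tall; origin at the centre of its underside
Things that resemble listed ones, but are neither listed nor needed, are in the scene too. What is shaped like the dish_a but brown or orange is not meant.

How it is judged:
On the way, in this order (a step that is already met when the one before it is completed fails the run):
1. all three dishes lie flat in their pockets, released, with the lid still open (horizontal distance between dish_a and pocket_small_1_floor below 0.005 m and z of dish_a in the frame of pocket_small_1_floor below 0.002 m and angle between each of dish_a, dish_b, dish_c's own z axis and vertical below 0.06 rad and horizontal distance between dish_b and pocket_small_2_floor below 0.005 m and z of dish_b in the frame of pocket_small_2_floor below 0.002 m and horizontal distance between dish_c and pocket_large_floor below 0.005 m and z of dish_c in the frame of pocket_large_floor below 0.002 m and value of joint lid above 0.3 rad and contact force between each of dish_a, dish_b, dish_c and the fingers below 0.05 N), for 0.2 s.
2. the lid is shut on its catch (value of joint lid below 0.022 rad), for 0.2 s.
At the end, for the whole second after the job is handed in: dish_a in pocket_small_1, dish_b in pocket_small_2 and dish_c in pocket_large, each within 5 mm of the pocket's centre, its underside within 2 mm of the pocket floor, level within 0.06 rad and at rest; lid shut past its catch (angle below 0.022 rad) (horizontal distance between dish_a and pocket_small_1_floor below 0.005 m and z of dish_a in the frame of pocket_small_1_floor below 0.002 m and angle between each of dish_a, dish_b, dish_c's own z axis and vertical below 0.06 rad and horizontal distance between dish_b and pocket_small_2_floor below 0.005 m and z of dish_b in the frame of pocket_small_2_floor below 0.002 m and horizontal distance between dish_c and pocket_large_floor below 0.005 m and z of dish_c in the frame of pocket_large_floor below 0.002 m and value of joint lid below 0.022 rad and linear speed of each of dish_a, dish_b, dish_c below 0.02 m/s); the robot touches nothing.
It fails at once if small dish (dish_a) let fall from more than about 25 mm (linear speed of dish_a above 0.7 m/s and contact force between dish_a and the fingers below 0.01 N).
It fails at once if large dish (dish_c) let fall from more than about 25 mm (linear speed of dish_c above 0.7 m/s and contact force between dish_c and the fingers below 0.01 N).
It fails at once if a dish tipped by more than 40 degrees (angle between any of dish_a, dish_b, dish_c's own z axis and vertical above 0.7 rad).
It fails at once if lens_can, dust_cap or oil_bottle pushed more than 40 mm (distance of any of lens_can, dust_cap, oil_bottle from where it was at the start of the episode above 0.04 m).
It also fails if it takes over 64 s, if anything falls off the work surface, if the arm or the gripper's body presses on something with over 40 N, if the wrist force passes 120 N, or if a joint passes its speed limit or range.

## Robot

A 7-joint arm with a two-finger parallel gripper is mounted at the origin on a cart in front of the work surface, level with it; the furniture and walls round the work are solid. World frame = base frame: x ahead of the robot, y to its left, z up, the work surface at z = 0. Lengths are in m, angles in rad, forces in N, time in s.
With the tool pointing down it reaches from about 0.35 to 0.9 m from the base axis. Payload 7.2 kg.
Tool frame: the origin (TCP) lies at the very end of the fingers, on their centre line; the grasp point (between the pads) lies 19 mm behind it; z points along the fingers, y is the line along which they close (so a half turn about z gives the same grasp; the last joint's range is limited). The gripper opens to 88 mm and grips with 3 to 60 N. Pads are 20 mm wide; open, the fingers measure 115 mm over their backs; the gripper's body (75 mm by 178 mm) begins 61 mm behind the grasp point.
Start: joints at [-1.379, 0.411, -0.013, 1.596, 0.006, 1.134, -0.082], TCP at [0.161, 0.604, 0.223] pointing down, gripper open.
Joint ranges: [-2.95, 2.95], [-0.29, 1.99], [-1.47, 1.44], [0.14, 2.54], [-1.03, 4.17], [0.13, 1.85], [-2.86, 2.86]. Speed limits (rad/s): [2.39, 2.39, 3.01, 3.01, 3.14, 3.14, 3.14].

## Interface

Orientations are given as a unit quaternion [x, y, z, w].
In Python, from plant import manip, cams gives the robot as it stands.
- The arm moves only by the tool carry_out, never from a script. Its argument "moves" is a list of rows, each a list of 7 numbers: the opening, from 0 (shut) to 1 (fully open), then the shift along the tool's x, y, z in m, then the turn, a rotation vector about the tool's x, y, z in rad. A call has 1 to 12 rows; each row is the pose to reach, as a shift and turn from the pose commanded when the call began, along the tool's axes at that moment; what a row does not reach only later rows make up. A row lasts 1/8 s, in which the tool goes at most 62.5 mm and 10.7 degrees, less where a joint would pass 70% of its speed; a pose out of reach is approached as far as the arm can. A call with a gripper value outside its range is refused whole. The fingers move at their own pace and stop on an object; the grip force is fixed at half the most. Time passes only in rows, so rows that repeat a pose let the fingers close. It gives the time, the measured TCP pose, the force, the opening and the grip force at its end, in the units of the state.
- manip.get_state(): the state, without advancing time (a new reading comes with each control period).
- cams.get_image(name): name is "side" or "top" or "wrist"; returns a dict with "color" (420x560x3 uint8, red, green, blue), "camera_matrix" (3x3 intrinsics, pixels), "origin" and "orientation" of the camera in the world; the wrist camera has in their place "hand_eye" (4x4, takes a point from camera to tool coordinates, whose origin is the TCP and whose axes are the flange's). Camera axes: x right, y down, z forward; pixel columns grow to the right and rows downward; lengths in m; the calibration is good to about 2 mm. The wrist camera is an equidistant fisheye: a pixel r from the principal point sees the ray r / f radians off the axis. A picture is of the moment at which its call begins: read the wrist's pose just before it. There is no depth.
- manip.close_job(): hands the job in; it is judged then, once.
The state is a dict: "time": time; "joint_pos": joint angles; "joint_velocities": joint speeds; "joint_torque": joint torques, N m; "tcp_pos": TCP position; "eef_rot": TCP orientation; "wrist_force": force on the tool from outside, world axes, zero at the start; "torque": the same for the moment, N m; "finger_gap": finger opening in m; "finger_force": force on a finger pad.
Only numpy, scipy, OpenCV 4.12 (cv2) and the standard library are available. Lean on these libraries where they do the work, as an engineer would, in place of code of your own. Each camera call takes 0.05 s, during which the arm holds its last target. There are 200 camera calls.

## Working session

There is one attempt and no reset: what is moved stays moved. The work goes in short steps, Python scripts to look and compute and a tool call to move; the robot and the scene stay as the last step left them, time stands still between calls to the robot, and variables do not carry over. Pictures are saved under pics/ and viewed, at most 10 in all, crops included, and the job is handed in when it is done.

Besides the shell and the picture viewer there is one more tool, called after "Call:" by a JSON object that holds its "fn" and its "kwargs", one argument or row to a line. carry_out: Moves the arm, as the interface text tells. Its arguments: {"type":"object","properties":{"moves":{"type":"array"}},"required":["moves"]}

```bash
mkdir -p pics
cat > h.py <<'E'
import numpy as np, cv2
from scipy.spatial.transform import Rotation as R
from plant import manip, cams
def ray(im,u,v):
    K=np.array(im["camera_matrix"]);o=np.array(im["origin"]);q=np.array(im["orientation"])
    M=q if q.shape==(3,3) else R.from_quat(q).as_matrix()
    d=M@np.linalg.inv(K)@np.array([u,v,1.]);return o,d
def onz(im,u,v,z):
    o,d=ray(im,u,v);return o+d*(z-o[2])/d[2]
def wray(im,st,u,v):
    K=np.array(im["camera_matrix"]);x=(u-K[0,2])/K[0,0];y=(v-K[1,2])/K[1,1];r=np.hypot(x,y)
    d=np.array([x/r*np.sin(r),y/r*np.sin(r),np.cos(r)]) if r>0 else np.array([0,0,1.])
    T=np.eye(4);T[:3,:3]=R.from_quat(st["eef_rot"]).as_matrix();T[:3,3]=st["tcp_pos"]
    T=T@np.array(im["hand_eye"]);return T[:3,3],T[:3,:3]@d
def wonz(im,st,u,v,z):
    o,d=wray(im,st,u,v);return o+d*(z-o[2])/d[2]
E
python3 - <<'E'
from h import *
s=manip.get_state();print({k:np.round(v,3) for k,v in s.items()})
for n in ["side","top","wrist"]:
    im=cams.get_image(n);cv2.imwrite(f"pics/{n}0.png",im["color"][:,:,::-1])
    print(n,{k:np.round(v,3).tolist() for k,v in im.items() if k!="color"})
E
```

```text
{'time': np.float64(0.0), 'joint_pos': array([-1.379,  0.412, -0.013,  1.597,  0.006,  1.134, -0.082]), 'joint_velocities': array([-0.   ,  0.   , -0.001,  0.   , -0.002,  0.001, -0.   ]), 'joint_torque': array([ 0.0000e+00, -5.8795e+01,  6.4200e-01, -2.9107e+01, -5.4000e-02,
        1.8000e-02,  0.0000e+00]), 'tcp_pos': array([0.16 , 0.604, 0.222]), 'eef_rot': array([ 0.13 ,  0.992, -0.001, -0.   ]), 'wrist_force': array([ 1.063,  0.409, -1.011]), 'torque': array([0.032, 0.039, 0.038]), 'finger_force': np.float64(0.0), 'finger_gap': np.float64(0.088)}
side {'camera_matrix': [[484.487, 0.0, 284.998], [0.0, 484.487, 209.699], [0.0, 0.0, 1.0]], 'origin': [0.372, 0.811, 0.57], 'orientation': [-0.112, 0.846, -0.518, 0.06]}
top {'camera_matrix': [[526.577, 0.0, 287.743], [0.0, 526.577, 208.917], [0.0, 0.0, 1.0]], 'origin': [0.409, -0.005, 1.198], 'orientation': [0.705, -0.704, 0.063, -0.06]}
wrist {'camera_matrix': [[325.192, 0.0, 276.827], [0.0, 325.192, 213.634], [0.0, 0.0, 1.0]], 'hand_eye': [[-0.001, -0.954, -0.301, 0.083], [1.0, -0.001, -0.002, 0.0], [0.001, -0.301, 0.954, -0.162], [0.0, 0.0, 0.0, 1.0]]}
```

View pics/top0.png

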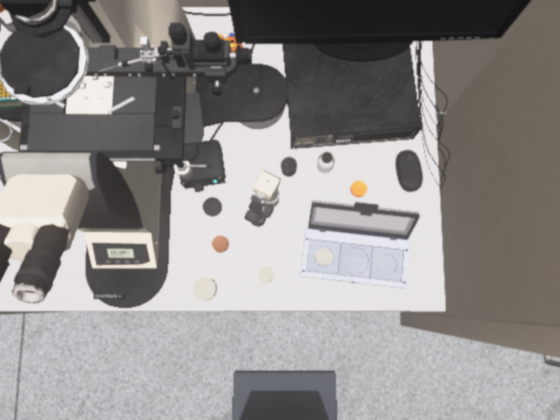

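View pics/side0.png

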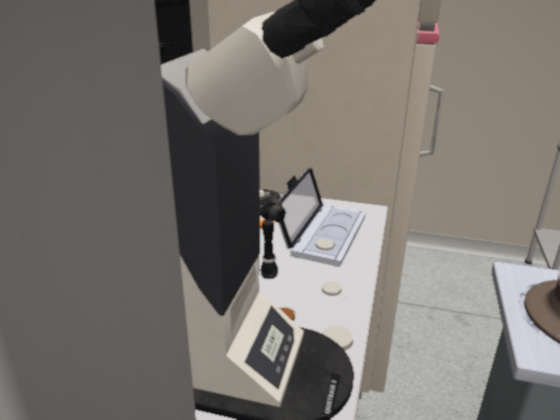

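Top view: large dish at (205,288), small dish at (265,274). The chamber spans (302-410, 230-287), with dish_b at (323,257). The lid is open along row ~215, and the joystick is at (265,190). Next I measure precisely.

Run:
```python
from h import *
im=cams.get_image("top");c=im["color"]
hsv=cv2.cvtColor(c,cv2.COLOR_RGB2HSV)
m=((hsv[:,:,0]>12)&(hsv[:,:,0]<35)&(hsv[:,:,1]>25)&(hsv[:,:,1]<120)&(hsv[:,:,2]>150)).astype(np.uint8)
n,l,st,ce=cv2.connectedComponentsWithStats(m)
for i in range(1,n):
    if 60<st[i,4]<3000 and 225<ce[i][1]<310:
        print(ce[i].round(1),st[i],"z.01",onz(im,*ce[i],.01).round(4),"z.026",onz(im,*ce[i],.026).round(4))
# chamber top outline
w=cv2.resize(c[200:310,180:430],None,fx=3.2,fy=3.2,interpolation=cv2.INTER_CUBIC)
cv2.imwrite("pics/crop1.png",w[:,:,::-1])
wi=cv2.imread("pics/wrist0.png");print(wi.mean())
for n,uv in dict(joy=(265,222),foot=(172,170),c1=(303,283),c2=(406,287),cam=(0,0)).items(): print(n,onz(im,*uv,.022).round(3))
```

```text
[ 38.5 229.8] [ 32 224  25  17  61] z.01 [0.5709 0.5562 0.01  ] z.026 [0.5687 0.5487 0.026 ]
[122.5 249.4] [ 83 230  74  39 322] z.01 [0.5264 0.3633 0.01  ] z.026 [0.5248 0.3583 0.026 ]
[ 18.9 251.5] [  5 243  28  18 166] z.01 [0.5217 0.5962 0.01  ] z.026 [0.5202 0.5881 0.026 ]
[114.3 250.7] [ 91 242  58  24 116] z.01 [0.5235 0.3816 0.01  ] z.026 [0.5219 0.3764 0.026 ]
132.03358134920634
joy [0.587 0.042 0.022]
foot [0.708 0.256 0.022]
c1 [ 0.451 -0.044  0.022]
c2 [ 0.442 -0.272  0.022]
cam [1.133 0.69  0.022]
```

View pics/crop1.png

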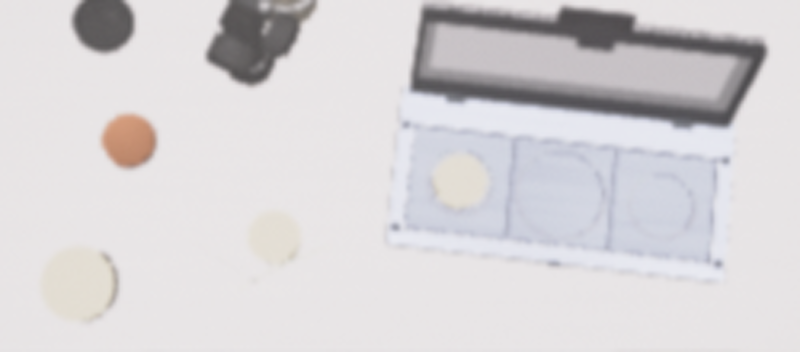

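View pics/wrist0.png

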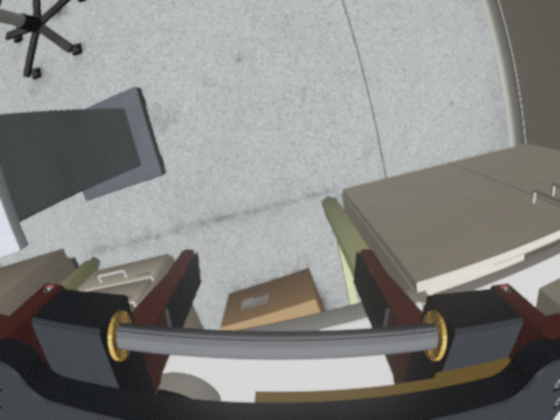

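The crop shows the plates from left to right as small with dish_b, large (empty), small (empty). The lid is open, with its lip at (597,20) in the crop. The wrist view shows only floor and cart. Now the exact centres.

Run:
```python
from h import *
im=cams.get_image("top");c=im["color"]
lab=cv2.cvtColor(cv2.resize(c[200:310,180:430],None,fx=4,fy=4,interpolation=cv2.INTER_CUBIC),cv2.COLOR_RGB2LAB).astype(int)
F=lambda p:(180+(p[0]+.5)/4-.5,200+(p[1]+.5)/4-.5)
b=lab[:,:,2]-128;print("b bench",np.median(b))
def comps(m,lo,hi):
    n,l,st,ce=cv2.connectedComponentsWithStats(m.astype(np.uint8))
    return [(ce[i],st[i],l==i) for i in range(1,n) if lo<st[i,4]<hi]
for ce,st,_ in comps((b>4)&(lab[:,:,0]>190),500,20000):
    p=F(ce);print("dish",np.round(p,1),st, [onz(im,*p,z).round(4).tolist() for z in (.01,.025)])
m=cv2.morphologyEx((((b<-3)&(lab[:,:,0]>180))).astype(np.uint8),cv2.MORPH_CLOSE,np.ones((25,25)))
for ce,st,mm in comps(m,8000,200000):
    r=cv2.minAreaRect(np.argwhere(mm)[:,::-1].astype(np.float32));print("chamber",st,r[1])
    for q in cv2.boxPoints(r): print(np.round(F(q),1),onz(im,*F(q),.022).round(4))
m2=cv2.morphologyEx((((b<-6)&(lab[:,:,0]<222)&(lab[:,:,0]>170))).astype(np.uint8),cv2.MORPH_CLOSE,np.ones((9,9)))
print(np.percentile(lab[150:330,560:700,0],[5,50,95]),np.median(b[230:240,700:800]))
for ce,st,mm in comps(m2,3000,200000):
    r=cv2.minAreaRect(np.argwhere(mm)[:,::-1].astype(np.float32));print("plates",st,r[1],F(r[0]),onz(im,*F(r[0]),.022).round(4))
    for q in cv2.boxPoints(r): print(np.round(F(q),1),onz(im,*F(q),.022).round(4))
# hand-read corners in 3.2 crop
G=lambda p:(180+(p[0]+.5)/3.2-.5,200+(p[1]+.5)/3.2-.5)
for n,p in dict(pTL=(412,127),pBL=(404,228),pTR=(718,160),pBR=(712,260),L=(558,195),S=(661,206),B=(460,180)).items(): print(n,onz(im,*G(p),.022).round(4))
```

```text
b bench 0.0
dish [323.  256.4] [ 543  198   61   60 2648] [[0.5107, -0.0895, 0.01], [0.5094, -0.0885, 0.025]]
dish [265.5 273.9] [ 313  267   60   61 2742] [[0.4716, 0.0399, 0.01], [0.4708, 0.0394, 0.025]]
dish [204.3 288.4] [  54  312   90   88 6232] [[0.4394, 0.1762, 0.01], [0.439, 0.1739, 0.025]]
chamber [  485   109   432   242 75110] (421.9754333496094, 199.7708282470703)
[300.2 276.3] [ 0.4656 -0.0375  0.022 ]
[305.8 226.7] [ 0.5768 -0.0505  0.022 ]
[410.6 238.4] [ 0.5504 -0.2861  0.022 ]
[405.1 288. ] [ 0.4399 -0.2694  0.022 ]
[204. 217. 234.] -6.0
plates [  507   166   403   169 16287] (396.9111633300781, 136.93434143066406) (357.25193786621094, 260.109619140625) [ 0.5015 -0.165   0.022 ]
[305.9 270.9] [ 0.4774 -0.0502  0.022 ]
[310.1 237. ] [ 0.5534 -0.0602  0.022 ]
[408.6 249.3] [ 0.5258 -0.2807  0.022 ]
[404.4 283.2] [ 0.4504 -0.2682  0.022 ]
pTL [ 0.5481 -0.0562  0.022 ]
pBL [ 0.4775 -0.0502  0.022 ]
pTR [ 0.5249 -0.2704  0.022 ]
pBR [ 0.4555 -0.2635  0.022 ]
L [ 0.5004 -0.1577  0.022 ]
S [ 0.4928 -0.2294  0.022 ]
B [ 0.5109 -0.0895  0.022 ]
```

```bash
cat >> h.py <<'E'
def Q(yaw,tilt=0): # tool down, tool y = world y turned by yaw about z
    return R.from_euler('z',yaw)*R.from_matrix(np.array([[-1,0,0],[0,1,0],[0,0,-1.]]).T)
def goto(wps,st=None,q0=None,p0=None):
    st=st or manip.get_state();q=R.from_quat(st["eef_rot"]);p=np.array(st["tcp_pos"])
    print("t",round(float(st["time"]),2),"at",p.round(4),"yaw",round(float(np.arctan2(-q.as_matrix()[0,1],q.as_matrix()[1,1])),3))
    for x,y,z,yaw in wps: print([x,y,z,yaw],"->",(q.inv().apply(np.array([x,y,z])-p)).round(4).tolist(),(q.inv()*Q(yaw)).as_rotvec().round(3).tolist())
E
python3 - <<'E'
from h import *
goto([(.22,.33,.22,.2),(.36,.17,.2,.9),(.4394,.1757,.13,1.13)])
E
```

```text
t 0.25 at [0.1605 0.6038 0.2223] yaw -0.26
[0.22, 0.33, 0.22, 0.2] -> [-0.1278, -0.2494, 0.0024] [-0.001, -0.0, -0.46]
[0.36, 0.17, 0.2, 0.9] -> [-0.3042, -0.368, 0.0225] [-0.001, -0.0, -1.16]
[0.4394, 0.1757, 0.13, 1.13] -> [-0.3795, -0.3421, 0.0925] [-0.001, -0.0, -1.39]
```

Call:
{"fn": "carry_out", "kwargs": {
  "moves": [
    [1,-0.03,-0.05,0,0,0,-0.12],
    [1,-0.055,-0.1,0,0,0,-0.25],
    [1,-0.08,-0.15,0,0,0,-0.37],
    [1,-0.105,-0.2,0,0,0,-0.46],
    [1,-0.13,-0.25,0,0,0,-0.6],
    [1,-0.17,-0.28,0,0,0,-0.75],
    [1,-0.21,-0.31,0.01,0,0,-0.9],
    [1,-0.26,-0.34,0.015,0,0,-1.05],
    [1,-0.3,-0.365,0.02,0,0,-1.2],
    [1,-0.35,-0.355,0.05,0,0,-1.35],
    [1,-0.38,-0.342,0.09,0,0,-1.39],
    [1,-0.38,-0.342,0.092,0,0,-1.39]
  ]
}}

```text
time: 1.75
tcp_pos: [0.4401, 0.1745, 0.1268]
eef_rot: [-0.535, 0.845, -0.001, -0.003]
wrist_force: [-0.8, -0.1, 0.5]
finger_gap: 0.0879
finger_force: 0.0
```

```bash
cat >> h.py <<'E'
def creams(im,st,z,name=None):
    c=im["color"];lab=cv2.cvtColor(cv2.GaussianBlur(c,(3,3),0),cv2.COLOR_RGB2LAB).astype(int);b=lab[:,:,2]-128
    m=((b>4)&(lab[:,:,0]>170)).astype(np.uint8);m=cv2.morphologyEx(m,cv2.MORPH_OPEN,np.ones((3,3)))
    if name: cv2.imwrite(f"pics/{name}.png",c[:,:,::-1])
    n,l,s,ce=cv2.connectedComponentsWithStats(m)
    for i in range(1,n):
        if s[i,4]>300:
            cs,_=cv2.findContours((l==i).astype(np.uint8),cv2.RETR_EXTERNAL,cv2.CHAIN_APPROX_NONE)
            P=np.array([wonz(im,st,*p[0],z)[:2] for p in max(cs,key=len)]);e=cv2.minEnclosingCircle((P*1000).astype(np.float32))
            print(ce[i].round(0),s[i].tolist(),"ctr mm",np.round(e[0],1),"r",round(e[1],1),"mean",(P.mean(0)*1000).round(1))
E
python3 - <<'E'
from h import *
st=manip.get_state();im=cams.get_image("wrist");creams(im,st,.011,"w1")
E
```

```text
[84.  6.] [71, 0, 29, 15, 335] ctr mm [517.1 -95.9] r 18.3 mean [519.5 -92.1]
[180.  91.] [161, 72, 38, 40, 1233] ctr mm [469.9  42. ] r 18.3 mean [469.9  41.8]
[280. 211.] [253, 185, 56, 54, 2400] ctr mm [437.9 177.5] r 25.6 mean [437.8 177.4]
[273. 380.] [238, 360, 66, 42, 876] ctr mm [547.2 365.8] r 48.1 mean [539.1 367.1]
```

View pics/w1.png

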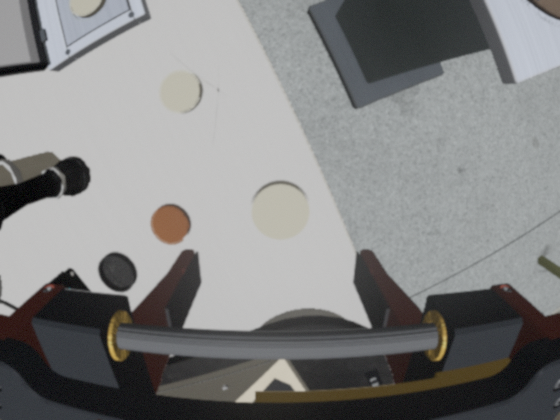

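The wrist picture shows the large dish at (280,211), between the fingers, and the small dish at (180,91). Both agree with the top view within 2 mm.

Run:
```python
from h import *
goto([(.4385,.177,.06,1.13),(.4385,.177,.005,1.13)])
```

```text
t 1.8 at [0.4393 0.1749 0.1285] yaw 1.128
[0.4385, 0.177, 0.06, 1.13] -> [-0.0019, 0.0015, 0.0685] [0.002, -0.005, -0.002]
[0.4385, 0.177, 0.005, 1.13] -> [-0.0021, 0.0013, 0.1235] [0.002, -0.005, -0.002]
```

Call:
{"fn": "carry_out", "kwargs": {
  "moves": [
    [1,-0.002,0.001,0.04,0.002,-0.003,0],
    [1,-0.002,0.001,0.09,0.002,-0.003,0],
    [1,-0.002,0.001,0.115,0.002,-0.003,0],
    [1,-0.002,0.001,0.118,0.002,-0.003,0],
    [1,-0.002,0.001,0.118,0.002,-0.003,0]
  ]
}}

```text
time: 2.42
tcp_pos: [0.4404, 0.1788, 0.0143]
eef_rot: [-0.536, 0.845, 0.0, 0.003]
wrist_force: [0.0, -0.8, -0.2]
finger_gap: 0.0874
finger_force: 0.0
```

Run:
```python
from h import *
goto([(.4385,.177,.005,1.13)])
```

```text
t 2.42 at [0.4404 0.1788 0.0143] yaw 1.13
[0.4385, 0.177, 0.005, 1.13] -> [0.0025, 0.001, 0.0093] [-0.003, 0.005, 0.0]
```

Call:
{"fn": "carry_out", "kwargs": {
  "moves": [
    [1,0.002,0.001,0.004,-0.002,0.003,0],
    [1,0.002,0.001,0.007,-0.002,0.003,0],
    [1,0.002,0.001,0.007,-0.002,0.003,0],
    [1,0.002,0.001,0.007,-0.002,0.003,0]
  ]
}}

```text
time: 2.92
tcp_pos: [0.4382, 0.1768, 0.0057]
eef_rot: [-0.535, 0.845, 0.0, 0.0]
wrist_force: [-0.8, 0.4, -0.4]
finger_gap: 0.0875
finger_force: 0.0
```

Call:
{"fn": "carry_out", "kwargs": {
  "moves": [
    [0.5,0,0,0.001,0,0,0],
    [0.5,0,0,0.001,0,0,0],
    [0.5,0,0,0.001,0,0,0],
    [0.5,0,0,0.001,0,0,0],
    [0.5,0,0,0.001,0,0,0],
    [0.5,0,0,0.001,0,0,0]
  ]
}}

```text
time: 3.68
tcp_pos: [0.4381, 0.1768, 0.0046]
eef_rot: [-0.536, 0.845, 0.0, -0.0]
wrist_force: [-0.7, 0.2, 0.1]
finger_gap: 0.0535
finger_force: 30.0
```

Run:
```python
from h import *
goto([(.43,.17,.11,.9),(.43,.08,.12,.4),(.46,-.02,.12,-.107)])
```

```text
t 3.67 at [0.4381 0.1768 0.0046] yaw 1.13
[0.43, 0.17, 0.11, 0.9] -> [0.0096, 0.0045, -0.1054] [0.0, -0.0, 0.23]
[0.43, 0.08, 0.12, 0.4] -> [0.091, -0.0339, -0.1154] [0.0, -0.0, 0.73]
[0.46, -0.02, 0.12, -0.107] -> [0.1687, -0.1037, -0.1154] [0.0, -0.0, 1.237]
```

Call:
{"fn": "carry_out", "kwargs": {
  "moves": [
    [0.5,0,0,-0.025,0,0,0],
    [0.5,0.002,0.001,-0.065,0,0,0.06],
    [0.5,0.01,0.004,-0.105,0,0,0.2],
    [0.5,0.035,-0.008,-0.11,0,0,0.36],
    [0.5,0.06,-0.02,-0.115,0,0,0.52],
    [0.5,0.09,-0.034,-0.115,0,0,0.7],
    [0.5,0.115,-0.055,-0.115,0,0,0.86],
    [0.5,0.135,-0.075,-0.115,0,0,1.02],
    [0.5,0.155,-0.092,-0.115,0,0,1.17],
    [0.5,0.169,-0.104,-0.115,0,0,1.237],
    [0.5,0.169,-0.104,-0.115,0,0,1.237],
    [0.5,0.169,-0.104,-0.115,0,0,1.237]
  ]
}}

```text
time: 5.18
tcp_pos: [0.4599, -0.0196, 0.1195]
eef_rot: [0.052, 0.999, 0.0, -0.0]
wrist_force: [-0.2, 0.4, -0.6]
finger_gap: 0.0533
finger_force: 30.0
```

Run:
```python
from h import *
st=manip.get_state();im=cams.get_image("wrist");creams(im,st,.026,"w2");goto([],st)
import pickle;pickle.dump((im,st),open("w2.pkl","wb"))
cv2.imwrite("pics/w2c.png",cv2.resize(im["color"][80:380,240:560,::-1],None,fx=2,fy=2,interpolation=cv2.INTER_CUBIC))
```

```text
[345. 215.] [326, 196, 39, 38, 1175] ctr mm [464.7  37.4] r 17.2 mean [464.1  37.5]
[277. 272.] [231, 231, 93, 83, 6078] ctr mm [514.  -25.4] r 42.2 mean [513.  -25.3]
t 5.17 at [ 0.4599 -0.0196  0.1195] yaw -0.104
```

View pics/w2.png

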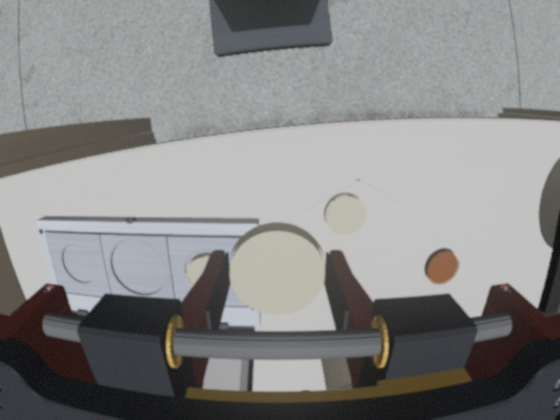

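The wrist picture shows the held dish at (277,272), the large pocket at about (138,267) and the small pocket at about (82,262). I cast edge points onto the plate plane and fit circles to them.

```bash
cat >> h.py <<'E'
from scipy.optimize import least_squares
def edges(im,st,z,box,lo=15,hi=40):
    g=cv2.cvtColor(im["color"],cv2.COLOR_RGB2GRAY);e=cv2.Canny(g,lo,hi);x0,y0,x1,y1=box
    v,u=np.nonzero(e[y0:y1,x0:x1]);return np.array([wonz(im,st,a+x0,b+y0,z)[:2] for a,b in zip(u,v)])*1000
def circ(P,c,r0,r1,n=6):
    c=np.array(c,float);r=(r0+r1)/2
    for k in range(n):
        d=np.hypot(*(P-c).T);A=P[(d>r0)&(d<r1)] if k<2 else P[abs(d-r)<max(1.5,4-k)]
        s=least_squares(lambda p:np.hypot(A[:,0]-p[0],A[:,1]-p[1])-p[2],[*c,r],loss="soft_l1",f_scale=.5).x;c,r=s[:2],s[2]
    return c.round(2),round(r,2),len(A),np.abs(np.hypot(*(A-c).T)-r).mean().round(2)
E
python3 - <<'E'
from h import *
import pickle;im,st=pickle.load(open("w2.pkl","rb"))
P=edges(im,st,.022,(30,215,270,310))
print(len(P));print("L",circ(P,(500.5,-159),26,34.5));print("S",circ(P,(492.8,-229.6),18,26.5))
H=edges(im,st,.1259,(225,225,330,325));print("held",circ(H,(460,-19.6),24,31))
for n,uv in dict(fl=(41,220),fr=(259,221)).items(): print(n,wonz(im,st,*uv,.022).round(4))
for c,l,h in(((500.5,-159),24,36),((492.8,-229.6),17,29)):
    d=np.hypot(*(P-c).T);print(np.histogram(d,np.arange(l,h))[0])
E
```

```text
2278
L (array([ 497.62, -155.99]), np.float64(32.1), 149, np.float64(0.62))
S (array([ 491.76, -229.62]), np.float64(21.63), 89, np.float64(0.56))
held (array([461.21, -19.63]), np.float64(26.3), 258, np.float64(0.35))
fl [ 0.44   -0.2623  0.022 ]
fr [ 0.4635 -0.0352  0.022 ]
[18 27 17 26 42 37 31 19 19 13 25]
[11 12 13 22 30 23  9  6 10  0  0]
```

View pics/w2c.png

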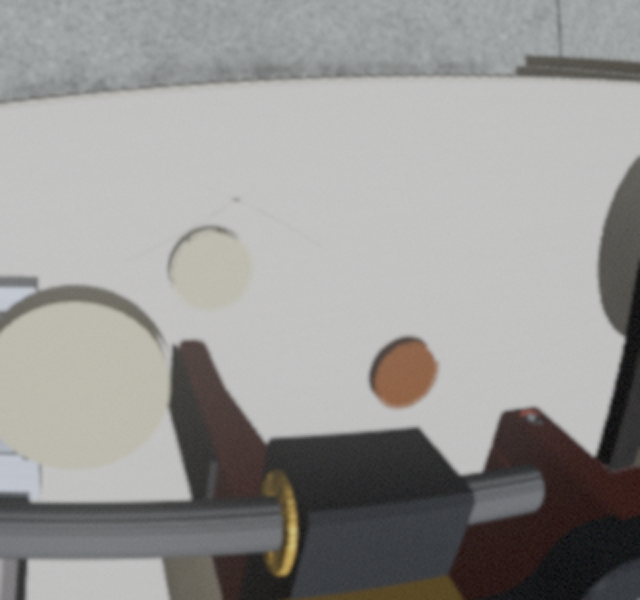

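Run:
```python
from h import *
goto([(.505,-.159,.17,-.107)])
```

```text
t 5.22 at [ 0.4599 -0.0194  0.1195] yaw -0.104
[0.505, -0.159, 0.17, -0.107] -> [-0.0593, -0.1341, -0.0506] [0.0, -0.001, 0.003]
```

Call:
{"fn": "carry_out", "kwargs": {
  "moves": [
    [0.5,-0.015,-0.034,-0.03,0,0,0],
    [0.5,-0.03,-0.075,-0.05,0,0,0],
    [0.5,-0.05,-0.115,-0.05,0,0,0],
    [0.5,-0.059,-0.134,-0.05,0,0,0.003],
    [0.5,-0.059,-0.134,-0.05,0,0,0.003],
    [0.5,-0.059,-0.134,-0.05,0,0,0.003],
    [0.5,-0.059,-0.134,-0.05,0,0,0.003]
  ]
}}

```text
time: 6.1
tcp_pos: [0.5044, -0.1584, 0.1695]
eef_rot: [0.054, 0.999, 0.0, -0.0]
wrist_force: [0.4, -0.1, -0.7]
finger_gap: 0.0533
finger_force: 30.0
```

Run:
```python
from h import *
st=manip.get_state();im=cams.get_image("wrist");goto([],st);creams(im,st,.026)
import pickle;pickle.dump((im,st),open("w3.pkl","wb"))
cv2.imwrite("pics/w3.png",cv2.resize(im["color"][110:310,130:430,::-1],None,fx=2.6,fy=2.6,interpolation=cv2.INTER_CUBIC))
for lo,hi in((15,40),(30,80)):
    P=edges(im,st,.022,(130,110,430,230),lo,hi);print(len(P),"L",circ(P,(500.5,-159),26,34.5),"S",circ(P,(492.8,-229.6),18,26.5),"B",circ(P,(508,-88),18,25))
H=edges(im,st,st["tcp_pos"][2]+.0064,(225,225,330,325));print("held",circ(H,np.array(st["tcp_pos"][:2])*1000,24,31))
```

```text
t 6.1 at [ 0.5044 -0.1584  0.1695] yaw -0.108
[453. 150.] [440, 134, 27, 32, 675] ctr mm [468.   30.2] r 17.2 mean [468.3  30. ]
[347. 197.] [330, 180, 34, 34, 913] ctr mm [507.9 -89.1] r 17.7 mean [507.7 -89.3]
[277. 272.] [231, 231, 93, 85, 6143] ctr mm [ 586.6 -167.1] r 51.2 mean [ 584.7 -167. ]
2549 L (array([ 498.67, -159.12]), np.float64(30.99), 197, np.float64(0.5)) S (array([ 491.13, -229.02]), np.float64(23.16), 137, np.float64(0.35)) B (array([508.51, -88.64]), np.float64(20.41), 137, np.float64(0.48))
2041 L (array([ 495.65, -159.02]), np.float64(32.24), 143, np.float64(0.7)) S (array([ 491.2 , -229.21]), np.float64(22.98), 84, np.float64(0.4)) B (array([508.32, -88.73]), np.float64(20.31), 112, np.float64(0.4))
held (array([ 505.39, -158.47]), np.float64(26.08), 334, np.float64(0.25))
```

View pics/w3.png

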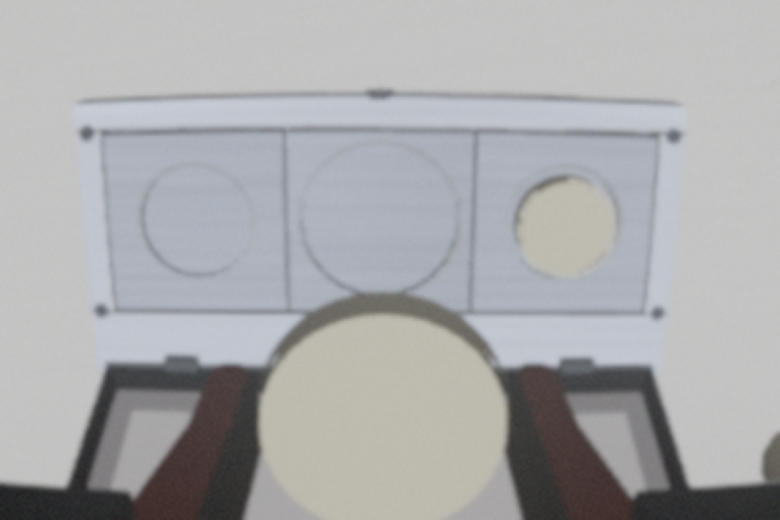

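The hover picture shows all three pockets clearly (crop pixels): small at (197,220), large at (380,218), dish_b at (567,226). I cast hand-read corners and rim points.

Run:
```python
from h import *
import pickle;im,st=pickle.load(open("w3.pkl","rb"))
G=lambda p:(130+(p[0]+.5)/2.6-.5,110+(p[1]+.5)/2.6-.5)
f=lambda p:(wonz(im,st,*G(p),.022)[:2]*1000)
C=[f(p) for p in((102,132),(658,135),(645,313),(115,311))];print(np.round(C,1),"ctr",np.mean(C,0).round(1),"yaw",np.arctan2(-(C[1]-C[0])[0],(C[1]-C[0])[1]).round(3))
for a,b in zip(C,C[1:]+C[:1]):print(np.hypot(*(a-b)).round(1))
for n,q in dict(L=((299,217),(461,217),(380,142),(380,294)),S=((140,219),(254,222),(196,163),(198,277))).items():
    q=np.array([f(p) for p in q]);print(n,((q[0]+q[1])/2).round(1),((q[2]+q[3])/2).round(1),np.hypot(*(q[0]-q[1])).round(1),np.hypot(*(q[2]-q[3])).round(1))
```

```text
[[ 452.2 -260.6]
 [ 476.5  -49.7]
 [ 548.3  -56.7]
 [ 524.3 -269.4]] ctr [ 500.3 -159.1] yaw -0.114
212.2
72.2
214.0
72.6
L [ 497.8 -158.7] [ 498.9 -158.9] 61.2 59.3
S [ 491.2 -228.9] [ 491.5 -228.8] 45.2 45.2
```

Run:
```python
from h import *
goto([(.4985,-.159,.03,-.11)])
```

```text
t 6.15 at [ 0.5045 -0.1586  0.1696] yaw -0.108
[0.4985, -0.159, 0.03, -0.11] -> [0.0059, -0.0011, 0.1396] [0.001, -0.0, 0.002]
```

Call:
{"fn": "carry_out", "kwargs": {
  "moves": [
    [0.5,0.006,-0.001,0.04,0,0,0],
    [0.5,0.006,-0.001,0.08,0,0,0],
    [0.5,0.006,-0.001,0.115,0,0,0],
    [0.5,0.006,-0.001,0.133,0,0,0],
    [0.5,0.006,-0.001,0.139,0,0,0],
    [0.5,0.006,-0.001,0.139,0,0,0],
    [0.5,0.006,-0.001,0.139,0,0,0]
  ]
}}

```text
time: 7.02
tcp_pos: [0.4993, -0.1605, 0.0317]
eef_rot: [0.055, 0.998, -0.0, 0.001]
wrist_force: [-0.3, 0.1, -0.9]
finger_gap: 0.0532
finger_force: 30.0
```

Run:
```python
from h import *
goto([(.4985,-.159,.0245,-.11)])
```

```text
t 7.03 at [ 0.4993 -0.1605  0.0317] yaw -0.11
[0.4985, -0.159, 0.0245, -0.11] -> [0.0009, 0.0014, 0.0072] [0.0, 0.002, 0.0]
```

Call:
{"fn": "carry_out", "kwargs": {
  "moves": [
    [0.5,0,0.0005,0.003,0,0,0],
    [0.5,0,0.0005,0.0065,0,0,0],
    [0.5,0,0.0005,0.0065,0,0,0],
    [0.5,0,0.0005,0.0065,0,0,0]
  ]
}}

```text
time: 7.52
tcp_pos: [0.4985, -0.1599, 0.0241]
eef_rot: [0.055, 0.998, -0.0, -0.0]
wrist_force: [-0.3, -0.0, -0.1]
finger_gap: 0.0533
finger_force: 30.0
```

Call:
{"fn": "carry_out", "kwargs": {
  "moves": [
    [0.5,0,0.001,0,0,0,0],
    [0.5,0,0.001,0,0,0,0],
    [0.72,0,0.001,0,0,0,0],
    [0.72,0,0.001,0,0,0,0],
    [0.72,0,0.001,0,0,0,0],
    [0.72,0,0.001,-0.02,0,0,0],
    [0.72,0,0.001,-0.06,0,0,0],
    [0.72,-0.006,0.001,-0.11,0,0,0],
    [0.72,-0.006,0.001,-0.14,0,0,0],
    [0.72,-0.006,0.001,-0.145,0,0,0],
    [0.72,-0.006,0.001,-0.145,0,0,0]
  ]
}}

```text
time: 8.9
tcp_pos: [0.5044, -0.1592, 0.1687]
eef_rot: [0.055, 0.999, 0.0, -0.0]
wrist_force: [-0.8, 0.5, -0.5]
finger_gap: 0.063
finger_force: 0.0
```

Run:
```python
from h import *
st=manip.get_state();im=cams.get_image("wrist");goto([(.48,-.03,.13,-.11),(.471,.041,.10,-.11)],st);creams(im,st,.026)
P=edges(im,st,.027,(130,110,430,250),30,80);print("c",circ(P,(499,-159),24,30),"B",circ(P,(508,-88),18,25))
cv2.imwrite("pics/w4.png",cv2.resize(im["color"][110:310,130:430,::-1],None,fx=2.6,fy=2.6,interpolation=cv2.INTER_CUBIC))
```

```text
t 8.9 at [ 0.5044 -0.1592  0.1687] yaw -0.11
[0.48, -0.03, 0.13, -0.11] -> [0.0384, 0.1257, 0.0388] [0.0, -0.0, 0.0]
[0.471, 0.041, 0.1, -0.11] -> [0.0551, 0.1953, 0.0688] [0.0, -0.0, 0.0]
[454. 149.] [441, 134, 27, 31, 673] ctr mm [467.9  30.3] r 17.3 mean [468.1  29.8]
[277. 196.] [252, 171, 51, 50, 2023] ctr mm [ 499.6 -159.1] r 25.2 mean [ 499.2 -158.9]
[348. 197.] [331, 180, 34, 35, 926] ctr mm [508.  -89.2] r 17.8 mean [507.8 -89.3]
c (array([ 501.27, -159.8 ]), np.float64(27.17), 198, np.float64(0.57)) B (array([506.91, -89.66]), np.float64(20.02), 114, np.float64(0.44))
```

View pics/w4.png

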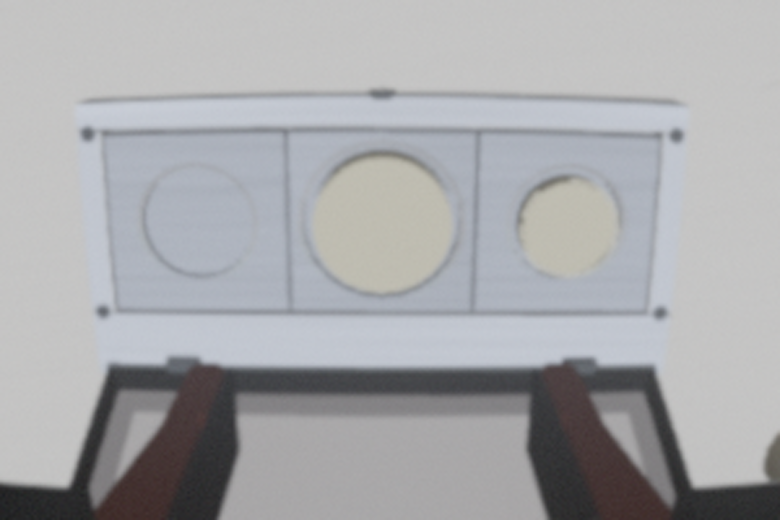

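The large dish lies centred and level in its pocket. Next is the small dish.

Call:
{"fn": "carry_out", "kwargs": {
  "moves": [
    [0.8,0.01,0.04,0.01,0,0,0],
    [1,0.022,0.08,0.02,0,0,0],
    [1,0.038,0.125,0.035,0,0,0],
    [1,0.048,0.165,0.055,0,0,0],
    [1,0.055,0.195,0.08,0,0,0],
    [1,0.055,0.195,0.12,0,0,0],
    [1,0.055,0.195,0.145,0,0,0],
    [1,0.055,0.195,0.153,0,0,0],
    [1,0.055,0.195,0.153,0,0,0],
    [1,0.055,0.195,0.153,0,0,0]
  ]
}}

```text
time: 10.2
tcp_pos: [0.4718, 0.0402, 0.0168]
eef_rot: [0.055, 0.998, 0.0, 0.0]
wrist_force: [-1.2, 0.6, 0.9]
finger_gap: 0.0877
finger_force: 0.0
```

Run:
```python
from h import *
goto([(.4707,.041,.0045,-.11)])
```

```text
t 10.2 at [0.4718 0.0402 0.0168] yaw -0.11
[0.4707, 0.041, 0.0045, -0.11] -> [0.0012, 0.0006, 0.0123] [0.0, 0.001, -0.0]
```

Call:
{"fn": "carry_out", "kwargs": {
  "moves": [
    [1,0.001,0.0005,0.006,0,0,0],
    [1,0.001,0.0005,0.011,0,0,0],
    [1,0.001,0.0005,0.0115,0,0,0],
    [1,0.001,0.0005,0.0115,0,0,0]
  ]
}}

```text
time: 10.7
tcp_pos: [0.4703, 0.0409, 0.0046]
eef_rot: [0.055, 0.998, -0.0, -0.0]
wrist_force: [-0.3, 0.0, 0.4]
finger_gap: 0.0878
finger_force: 0.0
```

Call:
{"fn": "carry_out", "kwargs": {
  "moves": [
    [0.33,0,0,0,0,0,0],
    [0.33,0,0,0,0,0,0],
    [0.33,0,0,0,0,0,0],
    [0.33,0,0,0,0,0,0],
    [0.33,0,0,0,0,0,0],
    [0.33,0,0,0,0,0,0],
    [0.33,0,0,0,0,0,0]
  ]
}}

```text
time: 11.58
tcp_pos: [0.4704, 0.041, 0.0046]
eef_rot: [0.055, 0.998, 0.0, 0.0]
wrist_force: [-0.1, -0.1, 0.4]
finger_gap: 0.0373
finger_force: 30.0
```

Run:
```python
from h import *
goto([(.496,-.229,.17,-.11)])
```

```text
t 11.57 at [0.4704 0.041  0.0046] yaw -0.11
[0.496, -0.229, 0.17, -0.11] -> [-0.055, -0.2656, -0.1654] [0.0, 0.0, 0.0]
```

Call:
{"fn": "carry_out", "kwargs": {
  "moves": [
    [0.33,0,0,-0.025,0,0,0],
    [0.33,0,0,-0.075,0,0,0],
    [0.33,-0.01,-0.03,-0.12,0,0,0],
    [0.33,-0.02,-0.07,-0.16,0,0,0],
    [0.33,-0.03,-0.12,-0.165,0,0,0],
    [0.33,-0.042,-0.17,-0.165,0,0,0],
    [0.33,-0.05,-0.22,-0.165,0,0,0],
    [0.33,-0.055,-0.255,-0.165,0,0,0],
    [0.33,-0.055,-0.265,-0.165,0,0,0],
    [0.33,-0.055,-0.265,-0.165,0,0,0],
    [0.33,-0.055,-0.265,-0.165,0,0,0],
    [0.33,-0.055,-0.265,-0.165,0,0,0]
  ]
}}

```text
time: 13.08
tcp_pos: [0.4963, -0.2269, 0.1696]
eef_rot: [0.054, 0.999, 0.0, -0.0]
wrist_force: [0.2, 0.9, -1.4]
finger_gap: 0.0371
finger_force: 30.0
```

Run:
```python
from h import *
st=manip.get_state();im=cams.get_image("wrist");creams(im,st,.026)
P=edges(im,st,.022,(180,110,430,230),15,40);print("S",circ(P,(492,-229.2),18,26.5))
H=edges(im,st,st["tcp_pos"][2]+.0044,(225,225,330,325));print("tcp",np.round(st["tcp_pos"],4),"held",circ(H,np.array(st["tcp_pos"][:2])*1000,16,23))
goto([(.491,-.229,.03,-.11)],st)
```

```text
[345. 196.] [321, 172, 50, 50, 1935] ctr mm [ 499.7 -159.1] r 25.6 mean [ 499.7 -159.3]
[411. 198.] [395, 182, 32, 33, 795] ctr mm [508.  -89.5] r 18.0 mean [507.9 -89.6]
[277. 270.] [244, 242, 66, 58, 3038] ctr mm [ 573.  -235.3] r 35.8 mean [ 572.1 -235.7]
S (array([ 491.61, -228.3 ]), np.float64(22.37), 170, np.float64(0.62))
tcp [ 0.4963 -0.2269  0.1696] held (array([ 496.71, -227.  ]), np.float64(19.64), 251, np.float64(0.44))
t 13.07 at [ 0.4963 -0.2269  0.1696] yaw -0.108
[0.491, -0.229, 0.03, -0.11] -> [0.0051, -0.0027, 0.1396] [0.001, -0.0, 0.002]
```

Call:
{"fn": "carry_out", "kwargs": {
  "moves": [
    [0.33,0.005,-0.001,0.04,0,0,0],
    [0.33,0.005,-0.001,0.08,0,0,0],
    [0.33,0.005,-0.001,0.115,0,0,0],
    [0.33,0.005,-0.001,0.133,0,0,0],
    [0.33,0.005,-0.001,0.139,0,0,0],
    [0.33,0.005,-0.001,0.139,0,0,0],
    [0.33,0.005,-0.001,0.139,0,0,0]
  ]
}}

```text
time: 14.0
tcp_pos: [0.4917, -0.2292, 0.0317]
eef_rot: [0.055, 0.998, -0.0, 0.001]
wrist_force: [-0.2, 0.5, 0.3]
finger_gap: 0.0373
finger_force: 30.0
```

Run:
```python
from h import *
goto([(.4912,-.229,.0242,-.11)])
```

```text
t 14.0 at [ 0.4917 -0.2292  0.0317] yaw -0.11
[0.4912, -0.229, 0.0242, -0.11] -> [0.0005, 0.0002, 0.0075] [-0.0, 0.002, 0.0]
```

Call:
{"fn": "carry_out", "kwargs": {
  "moves": [
    [0.33,0,-0.0003,0.003,0,0,0],
    [0.33,0,-0.0003,0.0065,0,0,0],
    [0.33,0,-0.0003,0.0065,0,0,0],
    [0.33,0,-0.0003,0.0065,0,0,0]
  ]
}}

```text
time: 14.5
tcp_pos: [0.4908, -0.2292, 0.0241]
eef_rot: [0.055, 0.998, 0.0, -0.0]
wrist_force: [0.3, 0.3, -0.4]
finger_gap: 0.0372
finger_force: 30.0
```

Call:
{"fn": "carry_out", "kwargs": {
  "moves": [
    [0.54,0,0,0,0,0,0],
    [0.54,0,0,0,0,0,0],
    [0.54,0,0,0,0,0,0],
    [0.54,0,0,-0.02,0,0,0],
    [0.54,0,0,-0.06,0,0,0],
    [0.54,-0.006,0.02,-0.11,0,0,0],
    [0.54,-0.006,0.07,-0.145,0,0,0],
    [0.3,-0.006,0.07,-0.145,0,0,0],
    [0.1,-0.006,0.07,-0.145,0,0,0],
    [0,-0.006,0.07,-0.145,0,0,0]
  ]
}}

```text
time: 15.75
tcp_pos: [0.5037, -0.1615, 0.1684]
eef_rot: [0.056, 0.998, -0.0, -0.001]
wrist_force: [0.3, 0.4, -1.0]
finger_gap: 0.0205
finger_force: 0.0
```

Run:
```python
from h import *
st=manip.get_state();im=cams.get_image("wrist");creams(im,st,.026);goto([],st)
cv2.imwrite("pics/w5.png",cv2.resize(im["color"][110:410,100:450,::-1],None,fx=2,fy=2,interpolation=cv2.INTER_CUBIC))
# lid angle: lip from top view, points in hinge plane
t=cams.get_image("top");cv2.imwrite("pics/t5.png",cv2.resize(t["color"][190:310,290:430,::-1],None,fx=5,fy=5,interpolation=cv2.INTER_CUBIC))
```

```text
[279. 196.] [254, 172, 51, 50, 2029] ctr mm [ 499.6 -158.9] r 25.4 mean [ 499.3 -158.8]
[208. 196.] [191, 179, 35, 34, 931] ctr mm [ 490.9 -228.6] r 17.9 mean [ 490.7 -228.7]
[350. 197.] [334, 181, 34, 34, 920] ctr mm [508.2 -89.1] r 17.7 mean [507.9 -89.1]
t 15.75 at [ 0.5037 -0.1615  0.1684] yaw -0.112
```

View pics/w5.png

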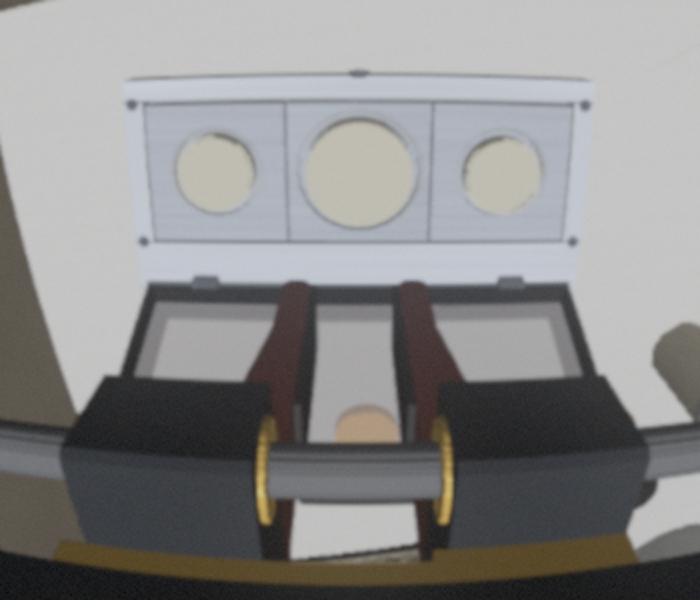

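All three dishes sit centred in their pockets, level with dish_b. Next I work out the lid angle from the top view (lip at crop1 pixel (597,10)) and plan the sweep.

```bash
cat >> h.py <<'E'
YAW=-.112;O=np.array([.4993,-.159,0]);xp=np.array([np.cos(YAW),np.sin(YAW),0]);yp=np.array([-np.sin(YAW),np.cos(YAW),0]);HN=O+.058*xp+np.array([0,0,.022])
def inplane(o,d,yo):
    t=((HN+yo*yp-o)@yp)/(d@yp);p=o+t*d-HN;return p@xp,p[2]
def corner(al,r,off=.0135): # (x', z) of outer-face point from the hinge
    return np.array([-r*np.cos(al)+off*np.sin(al), r*np.sin(al)+off*np.cos(al)])
E
python3 - <<'E'
from h import *
t=cams.get_image("top");G=lambda p:(180+(p[0]+.5)/3.2-.5,200+(p[1]+.5)/3.2-.5)
print("H",HN.round(4))
# points on the free edge: solve angle with known r (ray vs circle in a plane y'=const)
for n,p,yo,r,off in(("lip_out",(597,8),0,.121,.0135),("cornL",(424,6),.113,.104,.014),("cornR",(766,44),-.113,.104,.014)):
    o,d=ray(t,*G(p))
    # unknown: camera may see outer or inner corner; scan angle for point-to-ray distance
    al=np.linspace(1.2,2.6,1401)
    for f in(off,0):
        D=[]
        for a in al:
            c=corner(a,r,f);P=HN+yo*yp+c[0]*xp+np.array([0,0,c[1]]);v=P-o;D.append(np.linalg.norm(np.cross(v,d)/np.linalg.norm(d)))
        i=int(np.argmin(D));print(n,f,"angle",al[i].round(3),"dist mm",round(D[i]*1000,1))
E
```

```text
H [ 0.5569 -0.1655  0.022 ]
lip_out 0.0135 angle 1.938 dist mm 0.2
lip_out 0 angle 2.054 dist mm 0.1
cornL 0.014 angle 1.907 dist mm 2.1
cornL 0 angle 2.048 dist mm 2.1
cornR 0.014 angle 1.907 dist mm 0.4
cornR 0 angle 2.047 dist mm 0.7
```

```bash
cat >> h.py <<'E'
def lidpath(pts):
    w=[]
    for x,z in pts:
        p=HN+x*xp;w.append((round(p[0],4),round(p[1],4),z,YAW))
    goto(w)
E
python3 - <<'E'
from h import *
lidpath([(.0,.19),(.06,.19),(.088,.19),(.088,.095)])
E
```

```text
t 15.9 at [ 0.5038 -0.1614  0.1685] yaw -0.112
[np.float64(0.5569), np.float64(-0.1655), 0.19, -0.112] -> [-0.0532, 0.0018, -0.0216] [-0.0, -0.001, 0.0]
[np.float64(0.6166), np.float64(-0.1722), 0.19, -0.112] -> [-0.1132, 0.0019, -0.0216] [-0.0, -0.001, 0.0]
[np.float64(0.6444), np.float64(-0.1753), 0.19, -0.112] -> [-0.1412, 0.0019, -0.0217] [-0.0, -0.001, 0.0]
[np.float64(0.6444), np.float64(-0.1753), 0.095, -0.112] -> [-0.1413, 0.0019, 0.0733] [-0.0, -0.001, 0.0]
```

Call:
{"fn": "carry_out", "kwargs": {
  "moves": [
    [0,-0.02,0.002,-0.02,0,0,0],
    [0,-0.06,0.002,-0.022,0,0,0],
    [0,-0.105,0.002,-0.022,0,0,0],
    [0,-0.141,0.002,-0.022,0,0,0],
    [0,-0.141,0.002,-0.022,0,0,0],
    [0,-0.141,0.002,0.0,0,0,0],
    [0,-0.141,0.002,0.035,0,0,0],
    [0,-0.141,0.002,0.065,0,0,0],
    [0,-0.141,0.002,0.073,0,0,0],
    [0,-0.141,0.002,0.073,0,0,0]
  ]
}}

```text
time: 17.15
tcp_pos: [0.6443, -0.1743, 0.0963]
eef_rot: [0.055, 0.998, -0.0, -0.0]
wrist_force: [0.3, 0.4, 0.5]
finger_gap: 0.0003
finger_force: 0.0
```

Run:
```python
from h import *
pts=[(.064,.095),(.0235,.1)]
for a,r in((1.4,.08),(1.2,.085),(1.0,.09),(.8,.095),(.6,.1),(.45,.104)):
    c=corner(a,r);pts.append((c[0]+.010,round(c[1]+.022,4)))
lidpath(pts)
```

```text
t 17.15 at [ 0.6443 -0.1743  0.0963] yaw -0.111
[np.float64(0.6205), np.float64(-0.1726), 0.095, -0.112] -> [0.0238, -0.001, 0.0013] [-0.0, -0.001, 0.001]
[np.float64(0.5803), np.float64(-0.1681), 0.1, -0.112] -> [0.0643, -0.0009, -0.0037] [-0.0, -0.001, 0.001]
[np.float64(0.5666), np.float64(-0.1666), np.float64(0.1031), -0.112] -> [0.0781, -0.0009, -0.0068] [-0.0, -0.001, 0.001]
[np.float64(0.5488), np.float64(-0.1646), np.float64(0.1061), -0.112] -> [0.096, -0.0009, -0.0097] [-0.0, -0.001, 0.001]
[np.float64(0.5298), np.float64(-0.1624), np.float64(0.105), -0.112] -> [0.1151, -0.0008, -0.0086] [-0.0, -0.001, 0.001]
[np.float64(0.5107), np.float64(-0.1603), np.float64(0.0996), -0.112] -> [0.1343, -0.0009, -0.0032] [-0.0, -0.001, 0.001]
[np.float64(0.4924), np.float64(-0.1582), np.float64(0.0896), -0.112] -> [0.1527, -0.0008, 0.0068] [-0.0, -0.001, 0.001]
[np.float64(0.4796), np.float64(-0.1568), np.float64(0.0794), -0.112] -> [0.1656, -0.0008, 0.017] [-0.0, -0.001, 0.001]
```

Call:
{"fn": "carry_out", "kwargs": {
  "moves": [
    [0,0.012,-0.001,0,0,0,0],
    [0,0.024,-0.001,0,0,0,0],
    [0,0.036,-0.001,-0.001,0,0,0],
    [0,0.05,-0.001,-0.002,0,0,0],
    [0,0.064,-0.001,-0.004,0,0,0],
    [0,0.078,-0.001,-0.007,0,0,0],
    [0,0.087,-0.001,-0.009,0,0,0],
    [0,0.096,-0.001,-0.01,0,0,0],
    [0,0.106,-0.001,-0.009,0,0,0],
    [0,0.115,-0.001,-0.0085,0,0,0],
    [0,0.125,-0.001,-0.006,0,0,0],
    [0,0.134,-0.001,-0.003,0,0,0]
  ]
}}

```text
time: 18.65
tcp_pos: [0.5108, -0.16, 0.0989]
eef_rot: [0.055, 0.998, 0.0, -0.0]
wrist_force: [1.2, -0.7, 0.3]
finger_gap: 0.0004
finger_force: 0.3
```

Run:
```python
from h import *
pts=[]
for a,r in((.8,.095),(.6,.1),(.45,.104),(.3,.106),(.15,.108)):
    c=corner(a,r);pts.append((c[0]+.010,round(c[1]+.022,4)))
lidpath(pts)
print(np.round(manip.get_state()["wrist_force"],1))
```

```text
t 18.65 at [ 0.5108 -0.16    0.0989] yaw -0.11
[np.float64(0.5107), np.float64(-0.1603), np.float64(0.0996), -0.112] -> [0.0001, -0.0003, -0.0007] [0.0, -0.0, 0.002]
[np.float64(0.4924), np.float64(-0.1582), np.float64(0.0896), -0.112] -> [0.0185, -0.0003, 0.0093] [0.0, -0.0, 0.002]
[np.float64(0.4796), np.float64(-0.1568), np.float64(0.0794), -0.112] -> [0.0314, -0.0003, 0.0195] [0.0, -0.0, 0.002]
[np.float64(0.4702), np.float64(-0.1557), np.float64(0.0662), -0.112] -> [0.0408, -0.0002, 0.0327] [0.0, -0.0, 0.002]
[np.float64(0.4628), np.float64(-0.1549), np.float64(0.0515), -0.112] -> [0.0483, -0.0002, 0.0474] [0.0, -0.0, 0.002]
[ 1.2 -0.7  0.3]
```

Call:
{"fn": "carry_out", "kwargs": {
  "moves": [
    [0,0.009,0,0.004,0,0,0],
    [0,0.0185,0,0.009,0,0,0],
    [0,0.026,0,0.014,0,0,0],
    [0,0.031,0,0.0195,0,0,0],
    [0,0.037,0,0.026,0,0,0],
    [0,0.041,0,0.033,0,0,0],
    [0,0.045,0,0.04,0,0,0],
    [0,0.048,0,0.046,0,0,0],
    [0,0.048,0,0.046,0,0,0]
  ]
}}

```text
time: 19.77
tcp_pos: [0.4633, -0.1547, 0.0526]
eef_rot: [0.055, 0.998, 0.0, -0.001]
wrist_force: [-0.3, -0.0, -0.7]
finger_gap: 0.0002
finger_force: 0.0
```

Run:
```python
from h import *
lidpath([(-.112,.05),(-.112,.0375),(-.112,.0355)])
print(np.round(manip.get_state()["wrist_force"],1))
```

```text
t 19.77 at [ 0.4633 -0.1547  0.0526] yaw -0.11
[np.float64(0.4456), np.float64(-0.153), 0.05, -0.112] -> [0.0177, -0.0002, 0.0026] [0.0, -0.001, 0.002]
[np.float64(0.4456), np.float64(-0.153), 0.0375, -0.112] -> [0.0177, -0.0002, 0.0151] [0.0, -0.001, 0.002]
[np.float64(0.4456), np.float64(-0.153), 0.0355, -0.112] -> [0.0177, -0.0002, 0.0171] [0.0, -0.001, 0.002]
[-0.3 -0.  -0.7]
```

Call:
{"fn": "carry_out", "kwargs": {
  "moves": [
    [0,0.006,0,-0.004,0,0,0],
    [0,0.014,0,-0.005,0,0,0],
    [0,0.0165,0,-0.002,0,0,0],
    [0,0.0165,0,0.002,0,0,0],
    [0,0.0165,0,0.006,0,0,0],
    [0,0.0165,0,0.009,0,0,0],
    [0,0.0165,0,0.012,0,0,0],
    [0,0.0165,0,0.014,0,0,0],
    [0,0.0165,0,0.016,0,0,0],
    [0,0.0165,0,0.017,0,0,0],
    [0,0.0165,0,0.017,0,0,0]
  ]
}}

```text
time: 21.15
tcp_pos: [0.4478, -0.1531, 0.0363]
eef_rot: [0.055, 0.998, -0.0, 0.0]
wrist_force: [-0.9, 0.4, 2.8]
finger_gap: 0.0005
finger_force: 1.4
```

Call:
{"fn": "carry_out", "kwargs": {
  "moves": [
    [0,0,0,0.001,0,0,0],
    [0,0,0,0.002,0,0,0],
    [0,0,0,0.003,0,0,0],
    [0,0,0,0.003,0,0,0]
  ]
}}

```text
time: 21.65
tcp_pos: [0.4479, -0.1531, 0.0352]
eef_rot: [0.055, 0.998, 0.001, 0.001]
wrist_force: [-10.1, 2.8, 37.8]
finger_gap: 0.001
finger_force: 19.0
```

Call:
{"fn": "carry_out", "kwargs": {
  "moves": [
    [0,0,0,-0.003,0,0,0],
    [0,0,0,-0.01,0,0,0],
    [0,0,0,-0.01,0,0,0],
    [0,0,0,-0.003,0,0,0],
    [0,0,0,-0.0003,0,0,0],
    [0,0,0,-0.0003,0,0,0],
    [0,0,0,-0.0003,0,0,0]
  ]
}}

```text
time: 22.52
tcp_pos: [0.448, -0.153, 0.0351]
eef_rot: [0.055, 0.998, 0.001, 0.001]
wrist_force: [-9.8, 3.9, 40.2]
finger_gap: 0.0002
finger_force: 20.8
```

Call:
{"fn": "carry_out", "kwargs": {
  "moves": [
    [0,0,0,-0.004,0,0,0],
    [0,0,0,-0.015,0,0,0],
    [0,0,0,-0.015,0,0,0],
    [0,0,0,-0.008,0,0,0],
    [0,0,0,-0.005,0,0,0],
    [0,0,0,-0.005,0,0,0],
    [0,0,0,-0.005,0,0,0]
  ]
}}

```text
time: 23.4
tcp_pos: [0.4473, -0.1531, 0.0383]
eef_rot: [0.055, 0.998, -0.0, -0.0]
wrist_force: [-0.3, -0.1, 1.2]
finger_gap: 0.0008
finger_force: 0.0
```

Call:
{"fn": "carry_out", "kwargs": {
  "moves": [
    [0,0,0,0.0005,0,0,0],
    [0,0,0,0.001,0,0,0],
    [0,0,0,0.001,0,0,0],
    [0,0,0,0.001,0,0,0]
  ]
}}

```text
time: 23.9
tcp_pos: [0.4475, -0.1529, 0.0375]
eef_rot: [0.055, 0.998, 0.0, 0.0]
wrist_force: [0.6, -0.4, -0.3]
finger_gap: 0.0003
finger_force: 0.0
```

No contact at 2 mm above the shut level, so the lid stayed shut. I retreat.

Call:
{"fn": "carry_out", "kwargs": {
  "moves": [
    [0,0,0,-0.02,0,0,0],
    [0,0,0,-0.07,0,0,0],
    [0,0,0,-0.12,0,0,0],
    [0,0,0,-0.14,0,0,0],
    [0,0,0,-0.14,0,0,0],
    [0,0,0,-0.14,0,0,0],
    [0,0,0,-0.14,0,0,0]
  ]
}}

```text
time: 24.78
tcp_pos: [0.4468, -0.1529, 0.1764]
eef_rot: [0.055, 0.998, -0.0, -0.001]
wrist_force: [0.1, -0.3, 0.7]
finger_gap: 0.0004
finger_force: 0.0
```

Run:
```python
from h import *
print(np.round(manip.get_state()["tcp_pos"],3));st=manip.get_state();creams(cams.get_image("wrist"),st,.026)
print(manip.close_job())
```

```text
[ 0.447 -0.153  0.176]
the job is handed in; nothing more can be done
None
```

I put both dishes in their pockets and pressed the lid shut, then handed the job in at about 25 s; the judge returned no verdict. Camera checks showed all three dishes centred before closing, and a light touch test afterwards put the lid below about 0.02 rad.

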